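# Put a stray coffee pod away in the screw-lid canister

### The job

Put the coffee pod away in the canister: unscrew the canister's lid (anticlockwise, about a turn and a half, until the thread lets go; do not try to wrench it off), set the lid down the right way up, wholly on the round cork mat, and drop the pod into the canister. Leave the lid off, and leave the mug, the paper cups and the sugar jar where they are.

Things in the scene. Friction and masses are not known exactly. Their poses are not given: they have to be found in the camera images.
- canister_mouth (a point): Centre of the mouth of the white stoneware canister, level with the neck's rim, 114 mm above the counter. The canister is fixed: it does not turn or slide. Round body 116 mm in diameter and 86 mm high, then a threaded neck 28 mm high; clear mouth 72 mm in diameter, inner floor 108 mm below the rim. z up along its axis.
- thread (a point): Middle of the neck's thread, 14 mm below the rim, on the axis. Right-hand thread, 2 mm play: turned anticlockwise seen from above, the lid rises 8 mm a turn and lets go after 1.3 to 1.5 turns (it may click down by up to 8 mm); then it lifts straight off, and a quarter turn too much does no harm. The lid turns easily and stays where it is left.
- lid_knob (a point): Centre (half-way up) of the round upright knob of the wooden lid (loose, about 0.16 kg). Knob 36 mm in diameter, 46 mm high: its top 23 mm above this point, the lid's flat top 23 mm below. Lid 99 mm in diameter, lower edge of its skirt 52 mm below this point. At the start it is screwed fully down on the canister, this point 141 mm above the counter. z is the lid's axis, up.
- mat_top (a point): Centre of the top of a round cork mat, 160 mm in diameter, 6 mm thick, fixed flat on the counter.
- pod_center (a point): Centre (half-way up) of a white coffee pod with a foil top (loose, 16 g), standing on its narrow base with the rim up: 44 mm high, 37 mm in diameter at the base widening to 44 mm just below the rim; the rim at the top is 50 mm in diameter and 3 mm thick. z is its axis, up.
- mug: Bystander: white mug, 84 mm in diameter, 92 mm high, with a handle; origin under its centre.
- cups: Bystander: upside-down stack of white paper cups, 83 mm in diameter at the counter, 90 mm high; origin under its centre.
- sugar_jar: Bystander: small closed glass jar with a steel cap, 64 mm in diameter, 85 mm high; origin under its centre.
Things that resemble listed ones, but are neither listed nor needed, are in the scene too. Of the things that look like the part that bears pod_center, take the one that is farthest from the robot's base at the start. Of the things that look like the part that bears lid_knob, the larger one is meant.

How it is judged:
On the way, in this order (a step that is already met when the one before it is completed fails the run):
1. the lid has been screwed up by at least a turn, still level on the neck (z of lid_knob in the frame of canister_mouth between 0.035 and 0.048 m and horizontal distance between lid_knob and canister_mouth below 0.01 m and angle between lid_knob's own z axis and vertical below 0.15 rad), for 0.1 s.
2. the lid has been lifted clear of the neck (z of lid_knob in the frame of canister_mouth above 0.057 m), for 0.1 s.
At the end, for the whole second after the job is handed in: The lid lies right way up, flat on the cork mat (its centre within 33 mm of the mat's centre, tilted less than 0.08 rad), the pod lies inside the canister below the neck, and the lid is at rest (horizontal distance between lid_knob and mat_top below 0.033 m and z of lid_knob in the frame of mat_top between 0.047 and 0.057 m and angle between lid_knob's own z axis and vertical below 0.08 rad and horizontal distance between pod_center and canister_mouth below 0.045 m and z of pod_center in the frame of canister_mouth below -0.03 m and linear speed of lid below 0.02 m/s); the robot touches nothing.
It fails at once if the lid is wrenched: forced upward against the thread with over 80 N (contact force between lid and canister above 80 N and z of lid_knob in the frame of canister_mouth above 0.028 m).
It fails at once if a bystander is shifted by more than 30 mm or tipped over (distance of any of mug, cups, sugar_jar from where it was at the start of the episode above 0.03 m or angle between any of mug, cups, sugar_jar's own z axis and vertical above 0.4 rad).
It also fails if it takes over 72 s, if anything falls off the work surface, if the arm or the gripper's body presses on something with over 40 N, if the wrist force passes 120 N, or if a joint passes its speed limit or range.

### The arm

A 6-joint arm with a two-finger parallel gripper is mounted at the origin on the work surface. World frame = base frame: x ahead of the robot, y to its left, z up, the work surface at z = 0. Lengths are in m, angles in rad, forces in N, time in s.
With the tool pointing down it reaches from about 0.275 to 0.75 m from the base axis. Payload 10.2 kg.
Tool frame: the origin (TCP) lies at the very end of the fingers, on their centre line; the grasp point (between the pads) lies 19 mm behind it; z points along the fingers, y is the line along which they close (so a half turn about z gives the same grasp; the last joint's range is limited). The gripper opens to 88 mm and grips with 3 to 60 N. Pads are 18 mm wide; open, the fingers measure 123 mm over their backs; the gripper's body (75 mm by 187 mm) begins 45 mm behind the grasp point.
Start: joints at [-1.338, 0.313, 1.498, -0, 1.331, -0.223], TCP at [0.231, -0.471, 0.219] pointing down, gripper open.
Joint ranges: [-2.94, 2.94], [-0.97, 2.17], [0.19, 2.56], [-1.23, 4.37], [0.02, 3.11], [-2.88, 2.88]. Speed limits (rad/s): [2.39, 2.39, 3.01, 3.14, 3.14, 3.14].

### API

Orientations are given as a unit quaternion [x, y, z, w].
In Python, from cell import get_state, snapshot, finish_job gives the robot as it stands. The module is installed in compiled form; this text tells all that it offers.
- The arm moves only by the tool apply_moves, never from a script. Its argument "steps" is a list of rows, each a list of 6 numbers: the shift along the tool's x, y, z each as a share of 0.2 m, from -1 to 1, then the turn, a rotation vector about the tool's x, y, z each as a share of 45 degrees, from -1 to 1. A call has 1 to 10 rows; each row is the pose to reach, as a shift and turn from the pose commanded when the call began, along the tool's axes at that moment; what a row does not reach only later rows make up. A row lasts 1/8 s, in which the tool goes at most 62.5 mm and 10.7 degrees, less where a joint would pass 70% of its speed; a pose out of reach is approached as far as the arm can. A call with a number of a shift or a turn outside -1 to 1 is refused whole. A call with a gripper value outside its range is refused whole. "jaw" is the opening, from -1 (shut) to 1 (fully open), so that 0 is half open, set as the call begins (left out, the last holds). The fingers move at their own pace and stop on an object; "grip_force" is the grip in N (left out, the last holds). Time passes only in rows, so rows that repeat a pose let the fingers close. It gives the time, the measured TCP pose, the force, the opening and the grip force at its end, in the units of the state.
- get_state(): the state, without advancing time (a new reading comes with each control period).
- snapshot(name): name is "scene" or "top"; returns a dict with "frame" (384x512x3 uint8, blue, green, red), "vertical_fov" (degrees; the focal length in pixels is half the picture's height over the tangent of half this angle, whatever the lens; pixels are square), "cx", "cy" (the principal point, pixels), "R" (3x3) and "t" (3): a world point X has camera coordinates R X + t. Camera axes: x right, y down, z forward; pixel columns grow to the right and rows downward; lengths in m; the calibration is good to about 2 mm. A picture is of the moment at which its call begins. There is no depth.
- finish_job(): hands the job in; it is judged then, once.
The state is a dict: "t": time; "joint_positions": joint angles; "qd": joint speeds; "joint_torque": joint torques, N m; "tool_pos": TCP position; "ee_rot": TCP orientation; "ft_force": force on the tool from outside, world axes, zero at the start; "ft_torque": the same for the moment, N m; "finger_gap": finger opening in m; "grip_force": force on a finger pad.
Only numpy, scipy, OpenCV 4.12 (cv2) and the standard library are available. Lean on these libraries where they do the work, as an engineer would, in place of code of your own. Each camera call takes 0.05 s, during which the arm holds its last target. There are 200 camera calls.

## Working session

There is one attempt and no reset: what is moved stays moved. The work goes in short steps, Python scripts to look and compute and a tool call to move; the robot and the scene stay as the last step left them, time stands still between calls to the robot, and variables do not carry over. Pictures are saved under pics/ and viewed, at most 10 in all, crops included, and the job is handed in when it is done.

Besides the shell and the picture viewer there is one more tool, called after "Call:" by a JSON object that holds its "api" and its "payload". apply_moves: Moves the arm, as the interface text tells. Shift numbers are shares of 0.2 m and turn numbers shares of 45 degrees, none past 1 either way. Its arguments: {"type":"object","properties":{"steps":{"type":"array","items":{"type":"array","items":{"type":"number","minimum":-1,"maximum":1}}},"jaw":{"type":"number"},"grip_force":{"type":"number"}},"required":["steps"]}

```bash
mkdir -p pics
cat > h.py <<'E'
import numpy as np, cv2
from cell import get_state, snapshot, finish_job
def ray(s,u,v,z):
    f=s["frame"].shape[0]/2/np.tan(np.radians(s["vertical_fov"])/2)
    R=np.array(s["R"]);t=np.array(s["t"])
    d=R.T@np.array([(u-s["cx"])/f,(v-s["cy"])/f,1]);c=-R.T@t
    return c+d*(z-c[2])/d[2]
E
python3 - <<'E'
from h import *
print(get_state())
for n in("scene","top"):
    s=snapshot(n);cv2.imwrite(f"pics/{n}0.png",s["frame"])
    R=np.array(s["R"]);print(n,s["vertical_fov"],s["cx"],s["cy"],-R.T@s["t"],R.round(3).tolist())
E
```

```text
{'t': 0.0, 'joint_positions': array([-1.33837245e+00,  3.13473154e-01,  1.49841364e+00,  3.26488908e-05,
        1.33099195e+00, -2.23419757e-01]), 'qd': array([-0.00094435,  0.00051239, -0.00017873,  0.00045495, -0.00083424,
        0.00050679]), 'joint_torque': array([-1.58178477e-04, -4.02211332e+01, -2.52271128e+01,  6.94991858e-02,
        3.51540337e-02, -9.66065500e-05]), 'tool_pos': array([ 0.23104181, -0.47113954,  0.21815806]), 'ee_rot': array([ 9.74138749e-01,  2.25949740e-01,  1.29596286e-05, -6.43112258e-04]), 'ft_force': array([ 0.56555142, -0.43122114,  0.35064548]), 'ft_torque': array([ 0.00224624, -0.02369754, -0.00630443]), 'grip_force': 0.0, 'finger_gap': 0.08805823111195439}
scene 54.51643782402062 252.80818161264781 194.08958412934777 [ 1.14368708 -0.00894836  0.61777562] [[0.026, 1.0, 0.007], [0.643, -0.011, -0.766], [-0.765, 0.025, -0.643]]
top 47.39668725776265 244.5514383666524 190.60126029217338 [0.50080358 0.01781694 1.27258158] [[-0.027, -1.0, 0.006], [-0.998, 0.026, -0.065], [0.065, -0.008, -0.998]]
```

View pics/scene0.png

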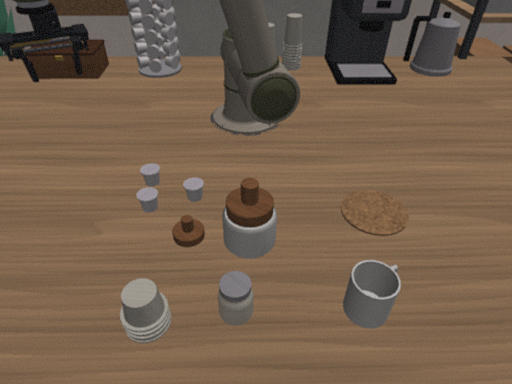

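View pics/top0.png

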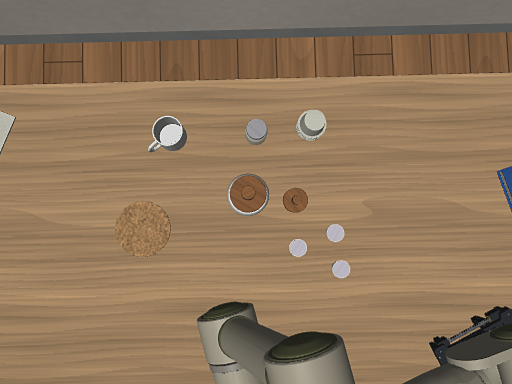

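The top view shows the canister lid at (248,193), the small lid at (295,200), the mat at (143,229), and pods at (298,248), (335,233) and (341,269). The scene view shows the knob at (250,190) and the mat at (375,212).

```bash
cat > m.py <<'E'
from h import *
def ell(s,mask,u,v,r,name):
    f=np.zeros(mask.shape,np.uint8); cv2.circle(f,(u,v),r,255,-1)
    m=cv2.bitwise_and(mask,f)
    cs,_=cv2.findContours(m,cv2.RETR_EXTERNAL,cv2.CHAIN_APPROX_NONE)
    c=cv2.convexHull(max(cs,key=cv2.contourArea)); (x,y),(a,b),_=cv2.fitEllipse(c)
    return x,y,a,b
E
python3 - <<'E'
from m import *
s=snapshot("top");fr=s["frame"];hsv=cv2.cvtColor(fr,cv2.COLOR_BGR2HSV)
for u,v in[(248,193),(258,200),(230,193),(298,248),(320,248),(143,229),(143,270)]: print((u,v),hsv[v,u])
white=cv2.inRange(hsv,(0,0,120),(179,60,255))
for n,u,v,r,z in[("can",248,193,28,.086),("p1",298,248,14,.044),("p2",335,233,14,.044),("p3",341,269,14,.044)]:
    x,y,a,b=ell(s,white,u,v,r,n); p=ray(s,x,y,z); q=ray(s,x+a,y,z)
    print(n,x,y,a,b,p.round(4),"diam",np.linalg.norm(q-p).round(4),"dist",np.hypot(*p[:2]).round(3))
bl=cv2.GaussianBlur(fr,(5,5),0).astype(int)
for n,u,v,z in[("knob",249,193,.164),("mat",143,229,.006)]: print(n,ray(s,u,v,z).round(4))
t=s
s=snapshot("scene")
for n,u,v,z in[("knobtop",250,182,.164),("mat",375,212,.006),("pA",150,169,.044),("pB",148,193,.044),("pC",194,184,.044)]: print(n,ray(s,u,v,z).round(4))
a=cv2.resize(t["frame"][100:290,80:370],None,fx=2.75,fy=2.75,interpolation=cv2.INTER_CUBIC); cv2.imwrite("pics/c1.png",a)
E
```

```text
(248, 193) [ 13 140 140]
(258, 200) [ 13 139 128]
(230, 193) [ 12 144 126]
(298, 248) [133  12 193]
(320, 248) [ 16 101 154]
(143, 229) [ 15 121 160]
(143, 270) [ 15 101 159]
can 246.8134307861328 194.5599365234375 40.267425537109375 40.49246597290039 [0.5672 0.0029 0.086 ] diam 0.1095 dist 0.567
p1 297.648193359375 247.38111877441406 17.80414581298828 17.967580795288086 [ 0.4182 -0.1357  0.044 ] diam 0.0498 dist 0.44
p2 334.875732421875 232.56991577148438 17.872615814208984 17.983121871948242 [ 0.4565 -0.2414  0.044 ] diam 0.0501 dist 0.516
p3 340.7822570800781 268.71270751953125 17.668657302856445 18.099838256835938 [ 0.3559 -0.2538  0.044 ] diam 0.0493 dist 0.437
knob [ 0.5667 -0.0018  0.164 ]
mat [0.4802 0.3035 0.006 ]
knobtop [0.5666 0.004  0.164 ]
mat [0.4884 0.3088 0.006 ]
pA [ 0.3551 -0.2508  0.044 ]
pB [ 0.4525 -0.2377  0.044 ]
pC [ 0.4197 -0.131   0.044 ]
```

View pics/c1.png

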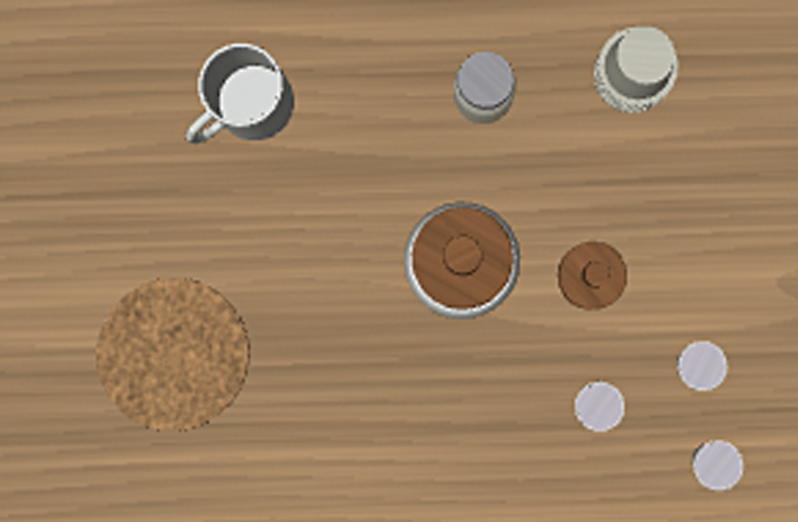

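```bash
cat > g.py <<'E'
import sys
from h import *
from scipy.spatial.transform import Rotation as Ro
def go(x,y,z,deg):
    s=get_state();R=Ro.from_quat(s["ee_rot"]);a=np.radians(deg)
    T=Ro.from_matrix(np.array([[np.cos(a),np.sin(a),0],[np.sin(a),-np.cos(a),0],[0,0,-1]]))
    d=R.inv().apply(np.array([x,y,z])-s["tool_pos"])/.2
    r=(R.inv()*T).as_rotvec(degrees=True)/45
    M=R.as_matrix();print("yaw",np.degrees(np.arctan2(M[1,0],M[0,0])).round(1),"t",s["t"],"pos",s["tool_pos"].round(4),"q1,q6",s["joint_positions"][[0,5]].round(3),"F",s["ft_force"].round(1),"gap",round(s["finger_gap"],4))
    print("shares",d.round(3).tolist(),r.round(3).tolist())
if __name__=="__main__": go(*map(float,sys.argv[1:]))
E
python3 g.py .567 .001 .215 -18.9; python3 g.py .567 .001 .215 26
```

```text
yaw 26.1 t 0.2 pos [ 0.231  -0.4713  0.2184] q1,q6 [-1.338 -0.223] F [ 0.4 -0.7 -0.5] gap 0.0882
shares [2.548, -1.381, 0.018] [-0.001, 0.0, 1.0]
yaw 26.1 t 0.2 pos [ 0.231  -0.4713  0.2184] q1,q6 [-1.338 -0.223] F [ 0.4 -0.7 -0.5] gap 0.0882
shares [2.548, -1.381, 0.018] [-0.001, -0.0, 0.003]
```

Call:
{"api": "apply_moves", "payload": {"steps": [[0.25, -0.14, 0, 0, 0, 0.2], [0.5, -0.28, 0, 0, 0, 0.4], [0.75, -0.41, 0, 0, 0, 0.6], [1, -0.55, 0, 0, 0, 0.8], [1, -0.55, 0, 0, 0, 1]], "jaw": 1, "grip_force": 20}}

```text
t: 0.82
tool_pos: [0.3637, -0.2818, 0.2188]
ee_rot: [0.986, -0.164, 0.0, -0.0]
ft_force: [-0.4, -1.5, -0.3]
finger_gap: 0.0881
grip_force: 0.0
```

```bash
python3 g.py .567 .001 .215 -63
```

```text
yaw -18.9 t 0.825 pos [ 0.3637 -0.2818  0.2188] q1,q6 [-0.915  0.986] F [-0.4 -1.5 -0.3] gap 0.0881
shares [0.503, -1.667, 0.02] [-0.001, -0.0, 0.98]
```

Call:
{"api": "apply_moves", "payload": {"steps": [[0.08, -0.25, 0, 0, 0, 0.2], [0.16, -0.5, 0, 0, 0, 0.4], [0.24, -0.75, 0, 0, 0, 0.6], [0.3, -1, 0, 0, 0, 0.8], [0.3, -1, 0, 0, 0, 0.98]]}}

```text
t: 1.45
tool_pos: [0.4848, -0.1121, 0.2185]
ee_rot: [0.853, -0.523, -0.0, -0.0]
ft_force: [-0.1, 0.7, -0.3]
finger_gap: 0.0883
grip_force: 0.0
```

```bash
python3 g.py .567 .001 .19 -79
```

```text
yaw -63.0 t 1.45 pos [ 0.4848 -0.1121  0.2185] q1,q6 [-0.463  2.207] F [-0.1  0.7 -0.3] gap 0.0883
shares [-0.317, -0.623, 0.143] [0.0, 0.001, 0.355]
```

Call:
{"api": "apply_moves", "payload": {"steps": [[-0.1, -0.2, 0, 0, 0, 0.15], [-0.2, -0.4, 0, 0, 0, 0.3], [-0.317, -0.623, 0.1, 0, 0, 0.35], [-0.317, -0.623, 0.14, 0, 0, 0.35], [-0.317, -0.623, 0.14, 0, 0, 0.35]]}}

```text
t: 2.08
tool_pos: [0.5655, -0.002, 0.1901]
ee_rot: [0.773, -0.634, -0.001, 0.0]
ft_force: [-0.3, 0.1, 0.1]
finger_gap: 0.0879
grip_force: 0.0
```

```bash
python3 g.py .567 .001 .124 -79; python3 -c "
from h import *
s=snapshot('scene');a=s['frame'][90:270,130:370];b=cv2.resize(a,None,fx=2,fy=2,interpolation=cv2.INTER_CUBIC)
t=snapshot('top')['frame'][110:290,130:370];t=cv2.resize(t,None,fx=2,fy=2)
cv2.imwrite('pics/c2.png',cv2.resize(np.hstack([b,t]),None,fx=.83,fy=.83))"
```

```text
yaw -78.7 t 2.075 pos [ 0.5655 -0.002   0.1901] q1,q6 [-0.211  2.734] F [-0.3  0.1  0.1] gap 0.0879
shares [-0.013, -0.011, 0.331] [0.002, 0.0, 0.006]
```

View pics/c2.png

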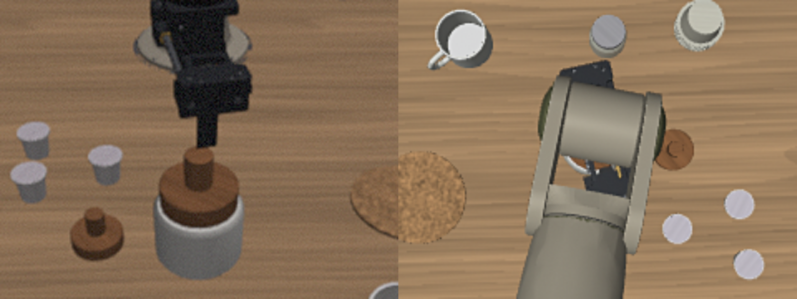

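The front finger sits in line with the knob (crop (207,130) against (199,175)); the offset matches the yaw. Going down and closing gently.

Call:
{"api": "apply_moves", "payload": {"steps": [[-0.01, -0.01, 0.15, 0, 0, 0], [-0.01, -0.01, 0.33, 0, 0, 0], [-0.01, -0.01, 0.33, 0, 0, 0]]}}

```text
t: 2.55
tool_pos: [0.5663, -0.0, 0.1236]
ee_rot: [0.773, -0.635, -0.002, 0.001]
ft_force: [0.2, -0.7, 0.7]
finger_gap: 0.0882
grip_force: 0.0
```

Call:
{"api": "apply_moves", "payload": {"steps": [[0, 0, 0, 0, 0, 0], [0, 0, 0, 0, 0, 0], [0, 0, 0, 0, 0, 0], [0, 0, 0, 0, 0, 0], [0, 0, 0, 0, 0, 0], [0, 0, 0, 0, 0, 0]], "jaw": -1, "grip_force": 15}}

```text
t: 3.3
tool_pos: [0.5682, 0.0007, 0.1251]
ee_rot: [0.773, -0.634, 0.001, -0.001]
ft_force: [4.6, 1.9, 0.6]
finger_gap: 0.035
grip_force: 15.0
```

```bash
python3 g.py .567 .001 .124 -79
```

```text
yaw -78.7 t 3.3 pos [0.5682 0.0007 0.1251] q1,q6 [-0.205  2.74 ] F [4.6 1.9 0.6] gap 0.035
shares [-0.003, 0.005, 0.005] [-0.002, -0.0, 0.006]
```

Call:
{"api": "apply_moves", "payload": {"steps": [[0, -0.012, 0, 0, 0, -0.2], [0, -0.012, -0.002, 0, 0, -0.4], [0, -0.012, -0.003, 0, 0, -0.6], [0, -0.012, -0.004, 0, 0, -0.8], [0, -0.012, -0.005, 0, 0, -1], [0, -0.012, -0.005, 0, 0, -1]]}}

```text
t: 4.05
tool_pos: [0.5696, 0.0011, 0.1254]
ee_rot: [0.957, -0.291, -0.0, 0.0]
ft_force: [-0.2, 0.6, -2.0]
finger_gap: 0.0353
grip_force: 15.0
```

Call:
{"api": "apply_moves", "payload": {"steps": [[0, 0, 0, 0, 0, -0.2], [0, 0, -0.002, 0, 0, -0.4], [0, 0, -0.003, 0, 0, -0.6], [0, 0, -0.004, 0, 0, -0.8], [0, 0, -0.005, 0, 0, -1], [0, 0, -0.005, 0, 0, -1]]}}

```text
t: 4.8
tool_pos: [0.5697, 0.0011, 0.1266]
ee_rot: [0.995, 0.096, -0.0, -0.0]
ft_force: [0.8, 0.0, -0.8]
finger_gap: 0.0355
grip_force: 15.0
```

```bash
python3 g.py .5685 .001 .127 11; python3 -c "
from h import *
s=snapshot('scene');a=s['frame'][130:270,170:330];cv2.imwrite('pics/c3.png',cv2.resize(a,None,fx=3,fy=3))"
```

```text
yaw 11.0 t 4.8 pos [0.5697 0.0011 0.1266] q1,q6 [-0.204  1.175] F [ 0.8  0.  -0.8] gap 0.0355
shares [-0.006, -0.001, -0.002] [-0.0, 0.001, 0.001]
```

View pics/c3.png

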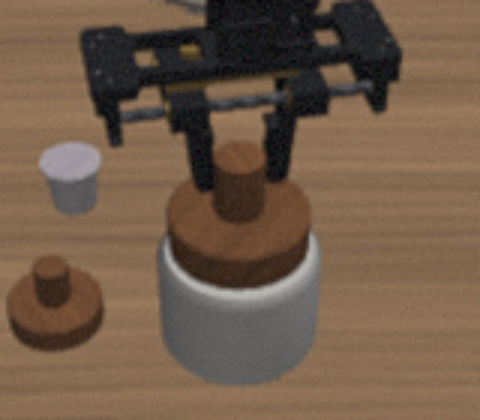

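The fingers straddle the knob (about (240,175)), with the lid level. I'll keep turning.

Call:
{"api": "apply_moves", "payload": {"steps": [[0, 0, 0, 0, 0, -0.2], [0, 0, -0.002, 0, 0, -0.4], [0, 0, -0.003, 0, 0, -0.6], [0, 0, -0.004, 0, 0, -0.8], [0, 0, -0.005, 0, 0, -1], [0, 0, -0.005, 0, 0, -1]]}}

```text
t: 5.6
tool_pos: [0.5698, 0.0011, 0.1277]
ee_rot: [0.883, 0.469, -0.0, -0.0]
ft_force: [-0.0, -0.1, -1.5]
finger_gap: 0.0354
grip_force: 15.0
```

Call:
{"api": "apply_moves", "payload": {"steps": [[0, 0, 0, 0, 0, -0.2], [0, 0, -0.002, 0, 0, -0.4], [0, 0, -0.003, 0, 0, -0.6], [0, 0, -0.004, 0, 0, -0.8], [0, 0, -0.005, 0, 0, -1], [0, 0, -0.005, 0, 0, -1]]}}

```text
t: 6.35
tool_pos: [0.5698, 0.0011, 0.1287]
ee_rot: [0.637, 0.771, -0.0, -0.0]
ft_force: [-0.1, -0.1, -2.2]
finger_gap: 0.035
grip_force: 15.0
```

Call:
{"api": "apply_moves", "payload": {"steps": [[0, 0, 0, 0, 0, -0.2], [0, 0, -0.002, 0, 0, -0.4], [0, 0, -0.003, 0, 0, -0.6], [0, 0, -0.004, 0, 0, -0.8], [0, 0, -0.005, 0, 0, -1], [0, 0, -0.005, 0, 0, -1]]}}

```text
t: 7.1
tool_pos: [0.5699, 0.0011, 0.1297]
ee_rot: [0.293, 0.956, 0.0, -0.0]
ft_force: [0.4, 0.4, -1.6]
finger_gap: 0.0354
grip_force: 15.0
```

Call:
{"api": "apply_moves", "payload": {"steps": [[0, 0, 0, 0, 0, -0.2], [0, 0, -0.002, 0, 0, -0.4], [0, 0, -0.003, 0, 0, -0.6], [0, 0, -0.004, 0, 0, -0.8], [0, 0, -0.005, 0, 0, -1], [0, 0, -0.005, 0, 0, -1]]}}

```text
t: 7.85
tool_pos: [0.5699, 0.0011, 0.1307]
ee_rot: [-0.095, 0.996, 0.0, -0.0]
ft_force: [0.4, -0.5, -2.0]
finger_gap: 0.0356
grip_force: 15.0
```

Call:
{"api": "apply_moves", "payload": {"steps": [[0, 0, 0, 0, 0, -0.2], [0, 0, -0.002, 0, 0, -0.4], [0, 0, -0.003, 0, 0, -0.6], [0, 0, -0.004, 0, 0, -0.8], [0, 0, -0.005, 0, 0, -1], [0, 0, -0.005, 0, 0, -1]]}}

```text
t: 8.6
tool_pos: [0.5699, 0.0011, 0.1317]
ee_rot: [-0.468, 0.884, 0.0, -0.0]
ft_force: [-0.1, 0.8, -1.8]
finger_gap: 0.0353
grip_force: 15.0
```

```bash
python3 g.py .5697 .001 .132 236
```

```text
yaw -124.2 t 8.6 pos [0.5699 0.0011 0.1317] q1,q6 [-0.204 -2.749] F [-0.1  0.8 -1.8] gap 0.0353
shares [0.001, 0.0, -0.001] [0.0, -0.0, -0.003]
```

Call:
{"api": "apply_moves", "payload": {"steps": [[0, 0, 0, 0, 0, 0], [0, 0, 0, 0, 0, 0], [0, 0, 0, 0, 0, 0], [0, 0, 0, 0, 0, 0.2], [0, 0, 0, 0, 0, 0.4], [0, 0, 0, 0, 0, 0.6], [0, 0, 0, 0, 0, 0.8], [0, 0, 0, 0, 0, 1]], "jaw": 0.4}}

```text
t: 9.6
tool_pos: [0.5699, 0.0011, 0.1318]
ee_rot: [-0.095, 0.995, -0.0, 0.0]
ft_force: [0.6, 0.9, 0.1]
finger_gap: 0.0615
grip_force: 0.0
```

Call:
{"api": "apply_moves", "payload": {"steps": [[0, 0, 0, 0, 0, 0.2], [0, 0, 0, 0, 0, 0.4], [0, 0, 0, 0, 0, 0.6], [0, 0, 0, 0, 0, 0.8], [0, 0, 0, 0, 0, 1]]}}

```text
t: 10.22
tool_pos: [0.5699, 0.0011, 0.1318]
ee_rot: [0.293, 0.956, 0.0, 0.0]
ft_force: [0.7, -0.2, -0.6]
finger_gap: 0.0615
grip_force: 0.0
```

Call:
{"api": "apply_moves", "payload": {"steps": [[0, 0, 0, 0, 0, 0.2], [0, 0, 0, 0, 0, 0.4], [0, 0, 0, 0, 0, 0.6], [0, 0, 0, 0, 0, 0.8], [0, 0, 0, 0, 0, 1]]}}

```text
t: 10.85
tool_pos: [0.5699, 0.0011, 0.1318]
ee_rot: [0.637, 0.771, 0.0, 0.0]
ft_force: [0.3, -0.1, 0.6]
finger_gap: 0.0618
grip_force: 0.0
```

Call:
{"api": "apply_moves", "payload": {"steps": [[0, 0, 0, 0, 0, 0.2], [0, 0, 0, 0, 0, 0.4], [0, 0, 0, 0, 0, 0.6], [0, 0, 0, 0, 0, 0.8], [0, 0, 0, 0, 0, 1]]}}

```text
t: 11.48
tool_pos: [0.5699, 0.0011, 0.1318]
ee_rot: [0.883, 0.469, 0.0, 0.0]
ft_force: [0.3, -1.2, -0.2]
finger_gap: 0.0612
grip_force: 0.0
```

Call:
{"api": "apply_moves", "payload": {"steps": [[0, 0, 0, 0, 0, 0.2], [0, 0, 0, 0, 0, 0.4], [0, 0, 0, 0, 0, 0.6], [0, 0, 0, 0, 0, 0.8], [0, 0, 0, 0, 0, 1]]}}

```text
t: 12.1
tool_pos: [0.5699, 0.0011, 0.1318]
ee_rot: [0.995, 0.095, 0.0, 0.0]
ft_force: [-0.3, -0.8, 0.2]
finger_gap: 0.0616
grip_force: 0.0
```

Call:
{"api": "apply_moves", "payload": {"steps": [[0, 0, 0, 0, 0, 0], [0, 0, 0, 0, 0, 0], [0, 0, 0, 0, 0, 0], [0, 0, 0, 0, 0, 0], [0, 0, 0, 0, 0, 0]], "jaw": -1}}

```text
t: 12.72
tool_pos: [0.5699, 0.0012, 0.1317]
ee_rot: [0.995, 0.098, -0.0, -0.0]
ft_force: [-0.1, 0.2, -0.2]
finger_gap: 0.0354
grip_force: 15.0
```

```bash
python3 g.py .5697 .001 .132 11
```

```text
yaw 11.3 t 12.725 pos [0.5699 0.0012 0.1317] q1,q6 [-0.204  1.17 ] F [-0.1  0.2 -0.2] gap 0.0354
shares [-0.001, 0.001, -0.001] [-0.0, 0.0, 0.006]
```

Call:
{"api": "apply_moves", "payload": {"steps": [[0, 0, 0, 0, 0, -0.2], [0, 0, -0.002, 0, 0, -0.4], [0, 0, -0.003, 0, 0, -0.6], [0, 0, -0.004, 0, 0, -0.8], [0, 0, -0.005, 0, 0, -1], [0, 0, -0.005, 0, 0, -1]]}}

```text
t: 13.48
tool_pos: [0.5699, 0.0011, 0.1328]
ee_rot: [0.882, 0.471, 0.0, 0.0]
ft_force: [0.3, -0.2, -0.6]
finger_gap: 0.0355
grip_force: 15.0
```

Call:
{"api": "apply_moves", "payload": {"steps": [[0, 0, 0, 0, 0, -0.2], [0, 0, -0.002, 0, 0, -0.4], [0, 0, -0.003, 0, 0, -0.6], [0, 0, -0.004, 0, 0, -0.8], [0, 0, -0.005, 0, 0, -1], [0, 0, -0.005, 0, 0, -1]]}}

```text
t: 14.22
tool_pos: [0.5699, 0.0011, 0.1338]
ee_rot: [0.636, 0.772, 0.0, 0.0]
ft_force: [-0.7, 0.4, 0.4]
finger_gap: 0.0351
grip_force: 15.0
```

Call:
{"api": "apply_moves", "payload": {"steps": [[0, 0, 0, 0, 0, -0.2], [0, 0, -0.002, 0, 0, -0.4], [0, 0, -0.003, 0, 0, -0.6], [0, 0, -0.004, 0, 0, -0.8], [0, 0, -0.005, 0, 0, -1], [0, 0, -0.005, 0, 0, -1]]}}

```text
t: 14.98
tool_pos: [0.5699, 0.0011, 0.1347]
ee_rot: [0.293, 0.956, 0.0, 0.0]
ft_force: [-0.4, 0.3, 0.8]
finger_gap: 0.0353
grip_force: 15.0
```

Call:
{"api": "apply_moves", "payload": {"steps": [[0, 0, 0, 0, 0, -0.2], [0, 0, -0.002, 0, 0, -0.4], [0, 0, -0.003, 0, 0, -0.6], [0, 0, -0.004, 0, 0, -0.8], [0, 0, -0.005, 0, 0, -1], [0, 0, -0.005, 0, 0, -1]]}}

```text
t: 15.72
tool_pos: [0.5698, 0.0011, 0.1357]
ee_rot: [-0.095, 0.995, 0.0, -0.0]
ft_force: [-0.7, -0.3, 0.5]
finger_gap: 0.0355
grip_force: 15.0
```

Call:
{"api": "apply_moves", "payload": {"steps": [[0, 0, 0, 0, 0, -0.2], [0, 0, 0, 0, 0, -0.4], [0, 0, 0, 0, 0, -0.6], [0, 0, 0, 0, 0, -0.8], [0, 0, 0, 0, 0, -1], [0, 0, 0, 0, 0, -1]]}}

```text
t: 16.48
tool_pos: [0.5704, 0.0011, 0.1366]
ee_rot: [-0.469, 0.883, -0.001, 0.001]
ft_force: [0.2, 0.2, 5.0]
finger_gap: 0.0356
grip_force: 15.0
```

```bash
python3 g.py .5697 .001 .15 236; python3 -c "
from h import *
s=snapshot('scene');a=s['frame'][130:270,170:330];cv2.imwrite('pics/c4.png',cv2.resize(a,None,fx=3,fy=3))"
```

```text
yaw -124.1 t 16.475 pos [0.5704 0.0011 0.1366] q1,q6 [-0.204 -2.75 ] F [0.2 0.2 5. ] gap 0.0356
shares [0.002, 0.003, -0.067] [-0.002, 0.001, -0.002]
```

View pics/c4.png

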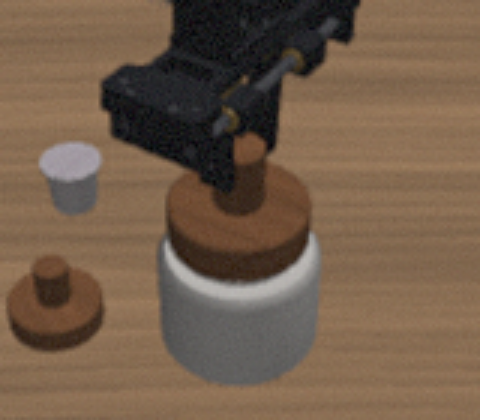

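The lid has clearly risen and is still level. A small test lift comes next: at 15 N grip it can't exceed the wrench limit.

Call:
{"api": "apply_moves", "payload": {"steps": [[0, 0, -0.005, 0, 0, 0], [0, 0, -0.01, 0, 0, 0], [0, 0, -0.015, 0, 0, 0], [0, 0, -0.02, 0, 0, 0], [0, 0, -0.02, 0, 0, 0]]}}

```text
t: 17.15
tool_pos: [0.5699, 0.0011, 0.1398]
ee_rot: [-0.471, 0.882, -0.0, -0.0]
ft_force: [-0.2, -0.1, -1.7]
finger_gap: 0.0353
grip_force: 15.0
```

Call:
{"api": "apply_moves", "payload": {"steps": [[0, 0, -0.02, 0, 0, 0], [0, 0, -0.05, 0, 0, 0], [0, 0, -0.1, 0, 0, 0], [0, 0, -0.2, 0, 0, 0], [0, 0, -0.35, 0, 0, 0], [0, 0, -0.35, 0, 0, 0]], "grip_force": 25}}

```text
t: 17.9
tool_pos: [0.5708, 0.0009, 0.212]
ee_rot: [-0.472, 0.882, -0.002, 0.002]
ft_force: [-0.0, 0.4, -2.7]
finger_gap: 0.0352
grip_force: 25.0
```

```bash
python3 g.py .483 .306 .21 236; python3 -c "
from h import *
s=snapshot('scene');a=s['frame'][60:270,150:430];cv2.imwrite('pics/c5.png',cv2.resize(a,None,fx=2,fy=2))"
```

```text
yaw -123.7 t 17.9 pos [0.5708 0.0009 0.212 ] q1,q6 [-0.204 -2.756] F [-0.   0.4 -2.7] gap 0.0352
shares [-1.025, 1.212, 0.006] [-0.006, 0.002, 0.006]
```

View pics/c5.png

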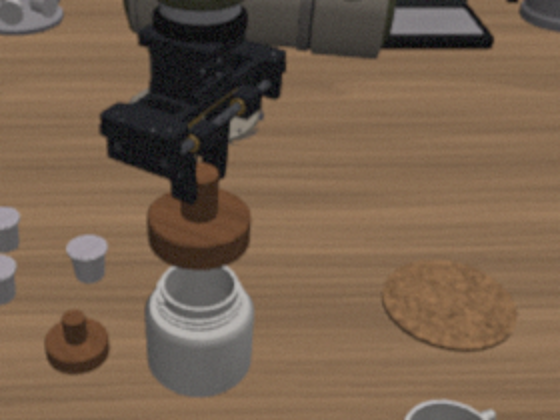

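The lid is off and level, and the canister mouth is open at crop (200,285). The mat centre at crop (449,303) casts to about (0.487, 0.308), which agrees with the top view.

Call:
{"api": "apply_moves", "payload": {"steps": [[-0.15, 0.18, 0, 0, 0, 0], [-0.3, 0.36, 0, 0, 0, 0], [-0.45, 0.54, 0, 0, 0, 0], [-0.6, 0.72, 0, 0, 0, 0], [-0.75, 0.9, 0, 0, 0, 0], [-0.75, 0.9, 0, 0, 0, 0]]}}

```text
t: 18.7
tool_pos: [0.502, 0.228, 0.2084]
ee_rot: [-0.473, 0.881, 0.0, -0.001]
ft_force: [0.0, -0.1, -1.7]
finger_gap: 0.0352
grip_force: 25.0
```

```bash
python3 g.py .485 .307 .06 236
```

```text
yaw -123.5 t 18.7 pos [0.502  0.228  0.2084] q1,q6 [ 0.214 -2.343] F [ 0.  -0.1 -1.7] gap 0.0352
shares [-0.283, 0.288, 0.742] [0.002, -0.002, 0.011]
```

Call:
{"api": "apply_moves", "payload": {"steps": [[-0.15, 0.15, 0, 0, 0, 0], [-0.28, 0.29, 0.15, 0, 0, 0], [-0.28, 0.29, 0.35, 0, 0, 0], [-0.28, 0.29, 0.55, 0, 0, 0], [-0.28, 0.29, 0.74, 0, 0, 0], [-0.28, 0.29, 0.74, 0, 0, 0], [-0.28, 0.29, 0.74, 0, 0, 0]]}}

```text
t: 19.58
tool_pos: [0.4872, 0.3043, 0.0629]
ee_rot: [-0.471, 0.882, -0.0, 0.001]
ft_force: [-0.2, 0.1, -1.4]
finger_gap: 0.035
grip_force: 25.0
```

```bash
python3 g.py .485 .307 .042 236
```

```text
yaw -123.8 t 19.575 pos [0.4872 0.3043 0.0629] q1,q6 [ 0.355 -2.198] F [-0.2  0.1 -1.4] gap 0.035
shares [-0.005, 0.017, 0.105] [-0.001, 0.002, 0.005]
```

Descend slowly and watch for contact.

Call:
{"api": "apply_moves", "payload": {"steps": [[0, 0, 0.03, 0, 0, 0], [0, 0, 0.06, 0, 0, 0], [0, 0, 0.08, 0, 0, 0], [0, 0, 0.09, 0, 0, 0], [0, 0, 0.1, 0, 0, 0], [0, 0, 0.1, 0, 0, 0]]}}

```text
t: 20.32
tool_pos: [0.4864, 0.3046, 0.0439]
ee_rot: [-0.472, 0.882, -0.0, 0.0]
ft_force: [-8.8, -5.1, 18.7]
finger_gap: 0.0348
grip_force: 25.0
```

Contact; relieve by a millimetre, release, and back up.

Call:
{"api": "apply_moves", "payload": {"steps": [[0, 0, -0.006, 0, 0, 0], [0, 0, -0.006, 0, 0, 0]]}}

```text
t: 20.58
tool_pos: [0.4864, 0.3046, 0.0439]
ee_rot: [-0.472, 0.882, -0.0, 0.0]
ft_force: [-3.4, -1.9, 9.0]
finger_gap: 0.035
grip_force: 25.0
```

Call:
{"api": "apply_moves", "payload": {"steps": [[0, 0, 0, 0, 0, 0], [0, 0, 0, 0, 0, 0], [0, 0, 0, 0, 0, 0], [0, 0, 0, 0, 0, 0], [0, 0, -0.2, 0, 0, 0], [0, 0, -0.4, 0, 0, 0], [0, 0, -0.7, 0, 0, 0], [0, 0, -0.85, 0, 0, 0], [0, 0, -0.85, 0, 0, 0]], "jaw": 0.6}}

```text
t: 21.7
tool_pos: [0.4871, 0.3049, 0.215]
ee_rot: [-0.472, 0.882, -0.0, 0.002]
ft_force: [-0.2, -0.7, -0.2]
finger_gap: 0.0705
grip_force: 0.0
```

```bash
python3 g.py .456 -.239 .2 236
```

```text
yaw -123.7 t 21.7 pos [0.4871 0.3049 0.215 ] q1,q6 [ 0.355 -2.197] F [-0.2 -0.7 -0.2] gap 0.0705
shares [2.348, -1.381, 0.07] [-0.003, 0.005, 0.006]
```

Call:
{"api": "apply_moves", "payload": {"steps": [[0.25, -0.15, 0, 0, 0, 0], [0.5, -0.3, 0, 0, 0, 0], [0.75, -0.45, 0, 0, 0, 0], [1, -0.59, 0, 0, 0, 0.2], [1, -0.59, 0, 0, 0, 0.4]]}}

```text
t: 22.32
tool_pos: [0.4728, 0.0697, 0.2115]
ee_rot: [-0.323, 0.946, 0.0, -0.001]
ft_force: [-0.3, 0.7, 0.5]
finger_gap: 0.0706
grip_force: 0.0
```

```bash
python3 g.py .456 -.239 .2 150
```

```text
yaw -142.3 t 22.325 pos [0.4728 0.0697 0.2115] q1,q6 [-0.099 -2.328] F [-0.3  0.7  0.5] gap 0.0706
shares [1.01, -1.17, 0.058] [0.0, -0.003, 1.504]
```

Call:
{"api": "apply_moves", "payload": {"steps": [[0.2, -0.24, 0, 0, 0, 0.2], [0.4, -0.48, 0, 0, 0, 0.4], [0.6, -0.7, 0, 0, 0, 0.6], [0.8, -0.92, 0, 0, 0, 0.8], [0.8, -0.92, 0, 0, 0, 1]], "jaw": 0.7, "grip_force": 6}}

```text
t: 22.95
tool_pos: [0.4607, -0.1739, 0.211]
ee_rot: [0.064, 0.998, 0.001, -0.001]
ft_force: [0.0, 1.2, -0.1]
finger_gap: 0.0749
grip_force: 0.0
```

```bash
python3 g.py .456 -.239 .1 150
python3 - <<'E'
from h import *
s=snapshot('scene');t=snapshot('top')
a=cv2.resize(s['frame'][100:340,120:440],(400,300));b=cv2.resize(t['frame'][100:300,90:357],(400,300))
cv2.imwrite('pics/c6.png',np.hstack([a,b]))
E
```

```text
yaw 172.7 t 22.95 pos [ 0.4607 -0.1739  0.211 ] q1,q6 [-0.599 -2.042] F [ 0.   1.2 -0.1] gap 0.0749
shares [-0.02, -0.326, 0.555] [0.001, -0.004, 0.504]
```

View pics/c6.png

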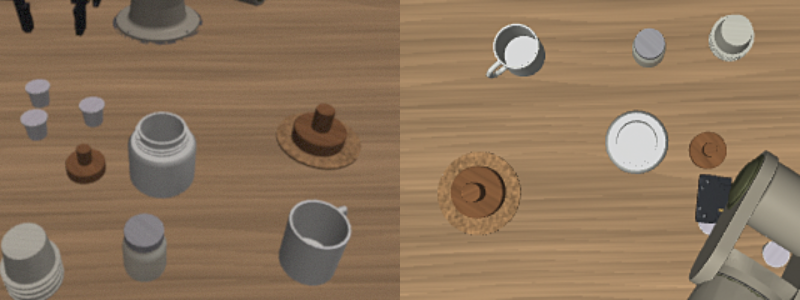

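The lid sits concentric on the mat (top crop (478,192), with the mat centre at (479,193)). The bystanders haven't moved. On to the pod.

Call:
{"api": "apply_moves", "payload": {"steps": [[-0.02, -0.15, 0, 0, 0, 0.2], [-0.02, -0.33, 0.1, 0, 0, 0.4], [-0.02, -0.33, 0.3, 0, 0, 0.5], [-0.02, -0.33, 0.55, 0, 0, 0.5], [-0.02, -0.33, 0.65, 0, 0, 0.5], [-0.02, -0.33, 0.65, 0, 0, 0.5]]}}

```text
t: 23.8
tool_pos: [0.4573, -0.2355, 0.0812]
ee_rot: [0.251, 0.968, 0.001, -0.002]
ft_force: [0.0, 0.4, 0.6]
finger_gap: 0.0748
grip_force: 0.0
```

```bash
python3 g.py .457 -.240 .008 150
python3 - <<'E'
from h import *
s=snapshot('scene')
cv2.imwrite('pics/c7.png',cv2.resize(s['frame'][100:240,100:240],(560,560),interpolation=cv2.INTER_CUBIC))
E
```

```text
yaw 151.0 t 23.8 pos [ 0.4573 -0.2355  0.0812] q1,q6 [-0.704 -1.768] F [0.  0.4 0.6] gap 0.0748
shares [-0.011, -0.021, 0.366] [0.001, -0.005, 0.022]
```

View pics/c7.png

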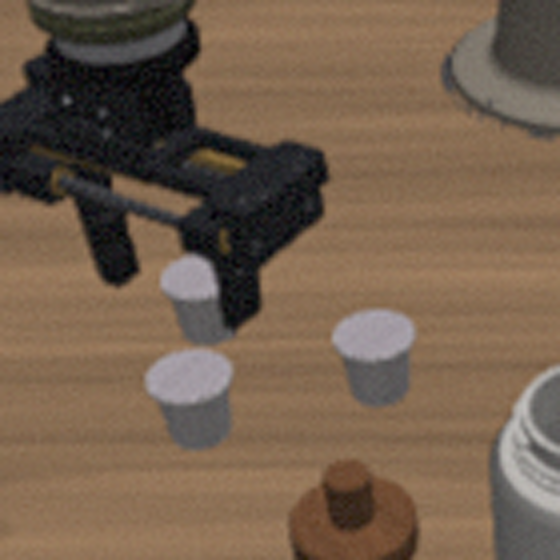

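The fingertips straddle the front pod (rim centre at crop (190,375), which is pixel (147.4,193.8), casting to about (0.456,-0.240)), and the neighbouring pods are clear. Descend and grip.

Call:
{"api": "apply_moves", "payload": {"steps": [[-0.01, -0.02, 0, 0, 0, 0.02], [-0.01, -0.02, 0.12, 0, 0, 0.02], [-0.01, -0.02, 0.25, 0, 0, 0.02], [-0.01, -0.02, 0.36, 0, 0, 0.02], [-0.01, -0.02, 0.36, 0, 0, 0.02]]}}

```text
t: 24.48
tool_pos: [0.4575, -0.2412, 0.0107]
ee_rot: [0.26, 0.966, 0.0, -0.001]
ft_force: [-0.7, -0.0, -0.2]
finger_gap: 0.0749
grip_force: 0.0
```

Call:
{"api": "apply_moves", "payload": {"steps": [[0, 0, 0, 0, 0, 0], [0, 0, 0, 0, 0, 0], [0, 0, 0, 0, 0, 0], [0, 0, 0, 0, 0, 0], [0, 0, 0, 0, 0, 0], [0, 0, 0, 0, 0, 0]], "jaw": -1, "grip_force": 6}}

```text
t: 25.22
tool_pos: [0.4581, -0.2416, 0.0115]
ee_rot: [0.26, 0.966, -0.0, 0.001]
ft_force: [-0.7, 1.3, 6.5]
finger_gap: 0.0493
grip_force: 6.0
```

The 49 mm gap means the pads have caught the 50 mm rim rather than the wall. I'll regrip with the pads centred on the rim, where the pod hangs stably.

Call:
{"api": "apply_moves", "payload": {"steps": [[0, 0, 0, 0, 0, 0], [0, 0, 0, 0, 0, 0], [0, 0, -0.06, 0, 0, 0], [0, 0, -0.06, 0, 0, 0], [0, 0, -0.06, 0, 0, 0]], "jaw": 0.6}}

```text
t: 25.85
tool_pos: [0.4578, -0.2413, 0.0231]
ee_rot: [0.26, 0.966, -0.0, 0.0]
ft_force: [-0.0, -0.1, -0.1]
finger_gap: 0.0704
grip_force: 0.0
```

Call:
{"api": "apply_moves", "payload": {"steps": [[0, 0, 0, 0, 0, 0], [0, 0, 0, 0, 0, 0], [0, 0, 0, 0, 0, 0], [0, 0, 0, 0, 0, 0], [0, 0, 0, 0, 0, 0]], "jaw": -1, "grip_force": 8}}

```text
t: 26.48
tool_pos: [0.4577, -0.2413, 0.0229]
ee_rot: [0.26, 0.966, 0.0, -0.0]
ft_force: [0.8, -0.3, -0.6]
finger_gap: 0.0488
grip_force: 8.0
```

Call:
{"api": "apply_moves", "payload": {"steps": [[0, 0, -0.1, 0, 0, 0], [0, 0, -0.3, 0, 0, 0], [0, 0, -0.6, 0, 0, 0], [0, 0, -0.9, 0, 0, 0], [0, 0, -0.9, 0, 0, 0]]}}

```text
t: 27.1
tool_pos: [0.4591, -0.2424, 0.2071]
ee_rot: [0.26, 0.966, -0.002, 0.004]
ft_force: [0.2, 0.2, -0.3]
finger_gap: 0.0486
grip_force: 8.0
```

```bash
python3 g.py .570 .001 .2 150
python3 - <<'E'
from h import *
s=snapshot('scene')
cv2.imwrite('pics/c8.png',cv2.resize(s['frame'][60:270,80:360],None,fx=2,fy=2))
E
```

```text
yaw 149.9 t 27.1 pos [ 0.4591 -0.2424  0.2071] q1,q6 [-0.712 -1.757] F [ 0.2  0.2 -0.3] gap 0.0486
shares [0.132, 1.331, 0.032] [-0.002, 0.011, -0.003]
```

View pics/c8.png

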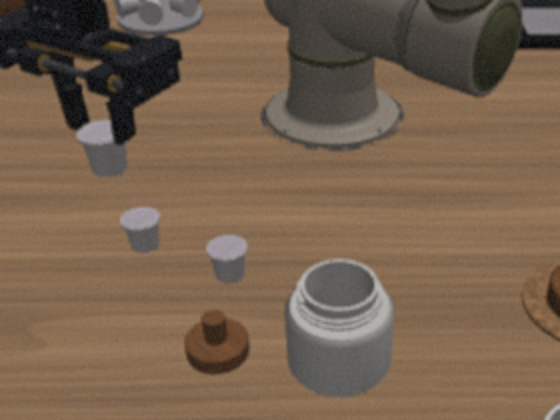

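The pod hangs upright in the grip (crop (103,150)). Carry it to the mouth.

Call:
{"api": "apply_moves", "payload": {"steps": [[0.02, 0.2, 0, 0, 0, 0], [0.04, 0.4, 0, 0, 0, 0], [0.07, 0.65, 0, 0, 0, 0], [0.09, 0.9, 0, 0, 0, 0], [0.09, 0.9, 0, 0, 0, 0], [0.09, 0.9, 0, 0, 0, 0]]}}

```text
t: 27.9
tool_pos: [0.532, -0.0768, 0.2016]
ee_rot: [0.26, 0.966, -0.0, -0.001]
ft_force: [-0.7, -0.4, 0.0]
finger_gap: 0.0489
grip_force: 8.0
```

```bash
python3 g.py .570 .001 .119 150
```

```text
yaw 149.9 t 27.9 pos [ 0.532  -0.0768  0.2016] q1,q6 [-0.361 -1.406] F [-0.7 -0.4  0. ] gap 0.0489
shares [0.03, 0.432, 0.413] [-0.001, -0.003, -0.003]
```

Call:
{"api": "apply_moves", "payload": {"steps": [[0.01, 0.2, 0, 0, 0, 0], [0.03, 0.43, 0, 0, 0, 0], [0.03, 0.43, 0, 0, 0, 0], [0.03, 0.43, 0.1, 0, 0, 0], [0.03, 0.43, 0.25, 0, 0, 0], [0.03, 0.43, 0.35, 0, 0, 0], [0.03, 0.43, 0.41, 0, 0, 0], [0.03, 0.43, 0.41, 0, 0, 0], [0.03, 0.43, 0.41, 0, 0, 0]]}}

```text
t: 29.02
tool_pos: [0.5709, 0.0003, 0.1218]
ee_rot: [0.26, 0.966, 0.0, 0.001]
ft_force: [0.1, 0.6, -0.4]
finger_gap: 0.0488
grip_force: 8.0
```

```bash
python3 g.py .570 .001 .119 150
python3 - <<'E'
from h import *
s=snapshot('scene')
cv2.imwrite('pics/c9.png',cv2.resize(s['frame'][120:270,170:370],None,fx=3,fy=3))
E
```

```text
yaw 149.8 t 29.025 pos [5.709e-01 3.000e-04 1.218e-01] q1,q6 [-0.205 -1.249] F [ 0.1  0.6 -0.4] gap 0.0488
shares [0.006, 0.001, 0.014] [0.0, 0.002, -0.004]
```

View pics/c9.png

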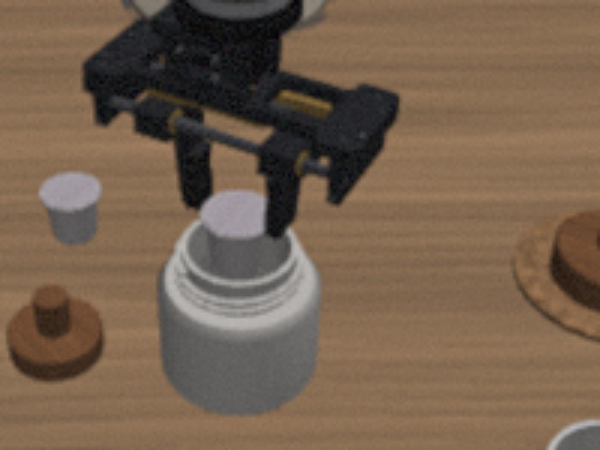

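The pod hangs with its base inside the mouth (crop (238,255)), centred. Release, retreat and check.

Call:
{"api": "apply_moves", "payload": {"steps": [[0, 0, 0, 0, 0, 0], [0, 0, 0, 0, 0, 0], [0, 0, 0, 0, 0, 0], [0, 0, 0, 0, 0, 0], [0, 0, -0.2, 0, 0, 0], [0, 0, -0.5, 0, 0, 0], [0, -0.25, -0.5, 0, 0, 0], [0, -0.5, -0.5, 0, 0, 0], [0, -0.75, -0.5, 0, 0, 0], [0, -1, -0.5, 0, 0, 0]], "jaw": 1}}

```text
t: 30.32
tool_pos: [0.4692, -0.1734, 0.2211]
ee_rot: [0.26, 0.966, -0.0, 0.0]
ft_force: [-0.2, -1.0, 0.4]
finger_gap: 0.0884
grip_force: 0.0
```

Call:
{"api": "apply_moves", "payload": {"steps": [[0, -0.3, 0, 0, 0, 0], [0, -0.3, 0, 0, 0, 0], [0, -0.3, 0, 0, 0, 0]]}}

```text
t: 30.7
tool_pos: [0.4402, -0.2238, 0.221]
ee_rot: [0.26, 0.966, 0.0, 0.0]
ft_force: [0.5, 0.5, 0.4]
finger_gap: 0.0882
grip_force: 0.0
```

```bash
python3 g.py .570 .001 .2 150
python3 - <<'E'
from h import *
s=snapshot('scene');t=snapshot('top')
a=cv2.resize(s['frame'][110:270,190:430],(480,320));b=cv2.resize(t['frame'][150:270,100:280],(480,320))
cv2.imwrite('pics/c10.png',cv2.resize(np.hstack([a,b]),(798,266)))
E
```

```text
yaw 149.9 t 30.7 pos [ 0.4402 -0.2238  0.221 ] q1,q6 [-0.708 -1.753] F [0.5 0.5 0.4] gap 0.0882
shares [0.003, 1.298, 0.105] [0.0, 0.0, -0.003]
```

View pics/c10.png

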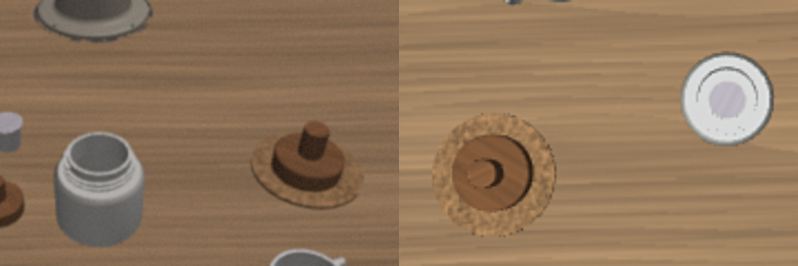

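The pod is at the canister floor (right panel (727,99)) and the lid is on the mat. I've now viewed 12 pictures, over the limit of 10, so I'll view no more. I'll check the lid's tilt numerically against the projection of an upright lid.

Run:
```python
from h import *
for n,kp in(("top",(137.4,228)),("scene",(380.1,187))):
    s=snapshot(n);f=192/np.tan(np.radians(s["vertical_fov"])/2)
    for z in(.035,.081):
        p=np.array(s["R"])@[.487,.305,z]+s["t"];print(n,z,(s["cx"]+f*p[0]/p[2]).round(1),(s["cy"]+f*p[1]/p[2]).round(1))
    print("knob top at z=.081:",ray(s,*kp,.081).round(4))
```

```text
top 0.035 140.1 226.8
top 0.081 136.2 227.1
knob top at z=.081: [0.4845 0.3017 0.081 ]
scene 0.035 375.9 202.7
scene 0.081 380.3 187.6
knob top at z=.081: [0.4847 0.3052 0.081 ]
```

The projections agree to about 1 px, so the lid is upright and centred.

```bash
python3 -c "
from cell import finish_job
print(finish_job())"
```

```text
the job is handed in; nothing more can be done
None
```

The job is handed in: the lid is unscrewed and lies upright on the cork mat, the pod is in the canister, and the mug, paper cups and sugar jar were never touched; no verdict came back, and I viewed 12 pictures against the limit of 10.

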